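# Fill the one empty pocket of a covered tile tray

### The job

One of the three pockets under the tray's lids has no tile. With all the lids shut, push the knobs down to feel which one it is: over a tile a knob stops almost at once, over the empty pocket it goes right down and stays down. Slide back only the lid whose knob has gone right down, lay the spare long six-sided tile flat in that pocket inside its ridges, setting it down rather than dropping it, and only then pull that knob fully up again and slide the lid fully shut. Leave the square tile, the mallet and the bowl where they are.

Things in the scene. Friction and masses are not known exactly. Their poses are not given: they have to be found in the camera images.
- tray: Fixed plywood tray, 302 mm (x) by 398 mm (y), walls 42 mm high, floor 10 mm thick. Origin on the table under the middle pocket's centre; it spans x = -76 to +226 mm. x points along its three troughs, away from the robot, y along the row of pockets, z up. Each trough: 122 mm wide inside, pocket at the robot's end, empty run-out for its lid behind. Two hidden pockets hold tiles like the spare.
- tile_mid (a point): Spare tile: beige stone, flat elongated hexagon, 108 mm long point to point (its x), 56 mm wide between its parallel sides (its y; they are 52 mm long), 22 mm thick, 0.22 kg. The point is its centre, 11 mm above its underside. Lies flat on the table right of the tray. Hold it across the 56 mm by the upper half of its thickness, as ridges stand 7 mm up beside it in the pocket.
- square_mid (a point): A bystander: a square stone tile, 75 x 75 x 22 mm; the point is its centre.
- mallet: A bystander: a mallet lying on the table, wooden handle, black head; the origin is on its underside.
- bowl: A bystander: a grey bowl, 120 mm across and 60 mm high; the origin is at the centre of its underside.
- pocket1 (a point): Centre of the left (+y) pocket's floor, 10 mm above the table, at y = +130 mm of the tray. The pocket is a long hexagon along the tray's x, outlined by ridges 7 mm high and 6 mm wide that leave 3 mm of play round a tile; fingers have 33 mm from the tile's long sides to the trough's walls.
- lid1 (a joint): Travel of the sliding plywood lid over the left (+y) pocket, m: 0 shut, growing as it slides along the tray's +x, 0.15 fully back, when it is clear of the pocket. 142 x 126 x 8 mm, its top 50 mm above the table. Sliding takes about 2.5 N and it stays where it is left; it is moved by its knob.
- knob1 (a joint): How far the knob on that lid (left (+y)) is pushed down, m: 0 up, 0.018 right down. It takes about 3 N and stays where it is put. Over a tile it stops at about 0.004. Left down it would strike a tile in the pocket as the lid shuts.
- knob1_top (a point): Centre of the top of that knob (left (+y)): dark wooden upright cylinder 36 mm across, 26 mm tall, on a thin stem in the middle of the lid, above the pocket's centre while the lid is shut. The top is 102 mm above the table with the knob up, 84 mm right down (underside then 8 mm above the lid). Moves with knob and lid.
- pocket2 (a point): Centre of the middle pocket's floor, 10 mm above the table, at y = +0 mm of the tray. The pocket is a long hexagon along the tray's x, outlined by ridges 7 mm high and 6 mm wide that leave 3 mm of play round a tile; fingers have 33 mm from the tile's long sides to the trough's walls.
- lid2 (a joint): Travel of the sliding plywood lid over the middle pocket, m: 0 shut, growing as it slides along the tray's +x, 0.15 fully back, when it is clear of the pocket. 142 x 126 x 8 mm, its top 50 mm above the table. Sliding takes about 2.5 N and it stays where it is left; it is moved by its knob.
- knob2 (a joint): How far the knob on that lid (middle) is pushed down, m: 0 up, 0.018 right down. It takes about 3 N and stays where it is put. Over a tile it stops at about 0.004. Left down it would strike a tile in the pocket as the lid shuts.
- knob2_top (a point): Centre of the top of that knob (middle): dark wooden upright cylinder 36 mm across, 26 mm tall, on a thin stem in the middle of the lid, above the pocket's centre while the lid is shut. The top is 102 mm above the table with the knob up, 84 mm right down (underside then 8 mm above the lid). Moves with knob and lid.
- pocket3 (a point): Centre of the right (-y) pocket's floor, 10 mm above the table, at y = -130 mm of the tray. The pocket is a long hexagon along the tray's x, outlined by ridges 7 mm high and 6 mm wide that leave 3 mm of play round a tile; fingers have 33 mm from the tile's long sides to the trough's walls.
- lid3 (a joint): Travel of the sliding plywood lid over the right (-y) pocket, m: 0 shut, growing as it slides along the tray's +x, 0.15 fully back, when it is clear of the pocket. 142 x 126 x 8 mm, its top 50 mm above the table. Sliding takes about 2.5 N and it stays where it is left; it is moved by its knob.
- knob3 (a joint): How far the knob on that lid (right (-y)) is pushed down, m: 0 up, 0.018 right down. It takes about 3 N and stays where it is put. Over a tile it stops at about 0.004. Left down it would strike a tile in the pocket as the lid shuts.
- knob3_top (a point): Centre of the top of that knob (right (-y)): dark wooden upright cylinder 36 mm across, 26 mm tall, on a thin stem in the middle of the lid, above the pocket's centre while the lid is shut. The top is 102 mm above the table with the knob up, 84 mm right down (underside then 8 mm above the lid). Moves with knob and lid.
Mind the look-alikes: they are no part of the job. Leave any turquoise or yellow look-alike of the part that bears tile_mid alone.

How it is judged:
By the outcome, as a careful person would: the job done as asked, in the order asked, and still so for the second after the job is handed in, with the robot touching nothing.
It also fails if it takes over 72 s, if anything falls off the work surface, if the arm or the gripper's body presses on something with over 40 N, if the wrist force passes 120 N, or if a joint passes its speed limit or range.

### The arm

A 6-joint arm with a two-finger parallel gripper is mounted at the origin on the work surface. World frame = base frame: x ahead of the robot, y to its left, z up, the work surface at z = 0. Lengths are in m, angles in rad, forces in N, time in s.
With the tool pointing down it reaches from about 0.25 to 0.725 m from the base axis. Payload 4 kg.
Tool frame: the origin (TCP) lies on the centre line of the jaws, within the pads' length; the fingertips stand 17 mm ahead of it and the grasp point (between the pads) lies 2 mm behind it; z points along the fingers, y is the line along which they close (so a half turn about z gives the same grasp; the last joint's range is limited). The gripper opens to 85 mm and grips with 20 to 120 N. Pads are 22 mm wide; open, the fingers measure 114 mm over their backs; the gripper's body (76 mm by 85 mm) begins 54 mm behind the grasp point. The pads swing forward as they close: fully open they stand 13 mm farther back than shut.
Start: joints at [1.183, 0.241, 0.005, 1.335, 0, 1.571], TCP at [0.189, 0.463, 0.248] pointing down, gripper open.
Joint ranges: [-2.72, 2.72], [-1.05, 1.87], [-1.09, 1.28], [-1.99, 2.15], [-1.42, 1.44], [-3.14, 3.14]. Speed limits (rad/s): [2.79, 2.79, 3.14, 3.14, 3.14, 3.14].

### API

Orientations are given as a unit quaternion [x, y, z, w].
In Python, from workcell import bot, camera, get_calibration gives the robot as it stands.
- The arm moves only by the tool apply_moves, never from a script. Its argument "steps" is a list of rows, each a list of 3 entries, a list of its own where there are three numbers: the shift along the tool's x, y, z as a fraction of full scale, then the turn, a rotation vector about the tool's x, y, z as a fraction of full scale, then the opening, from 0 (shut) to 1 (fully open). A call has exactly 8 rows; each row shifts and turns the commanded pose from where the row before left it, along the tool's axes as they then stand; what a row does not reach is not made up. Full scale, the value 1, is 20 cm for a shift and pi rad for a turn. A row lasts 1/12 s, in which the tool goes at most 41.7 mm and 7.16 degrees, less where a joint would pass 70% of its speed; a pose out of reach is approached as far as the arm can. A call with a number of a shift or a turn outside -1 to 1 is refused whole. A call with a gripper value outside its range is refused whole. The fingers move at their own pace and stop on an object; the grip force is fixed at half the most. Time passes only in rows, so rows that do not move let the fingers close, or fill a call up. It gives the time, the measured TCP pose, the force, the opening and the grip force at its end, in the units of the state.
- bot.get_obs(): the state, without advancing time (a new reading comes with each control period).
- camera(name): name is "side" or "top" or "wrist"; returns (picture, depth): 400x640x3 uint8, red, green, blue; 400x640 float32, m along the optical axis (not along the pixel's ray), 0 where there is no reading.
- get_calibration(name): a dict with "fov_y" (degrees; the focal length in pixels is half the picture's height over the tangent of half this angle, whatever the lens; pixels are square), "cx", "cy" (the principal point, pixels), "rvec" (rotation vector, rad) and "tvec" (3), from world to camera coordinates, as OpenCV has them. Camera axes: x right, y down, z forward; pixel columns grow to the right and rows downward; lengths in m; the calibration is good to about 2 mm. A picture is of the moment at which its call begins: read the wrist's pose just before it. get_calibration takes no time and is no camera call; for the wrist camera it gives the pose at the moment of the call.
- bot.job_done(): hands the job in; it is judged then, once.
The state is a dict: "clock": time; "joint_pos": joint angles; "joint_vel": joint speeds; "tau": joint torques, N m; "eef_pos": TCP position; "tool_rot": TCP orientation; "ft_force": force on the tool from outside, world axes, zero at the start; "ft_torque": the same for the moment, N m; "grip_width": finger opening in m; "grasp_force": force on a finger pad.
Only numpy, scipy, OpenCV 4.12 (cv2) and the standard library are available. Lean on these libraries where they do the work, as an engineer would, in place of code of your own. Each camera call takes 0.05 s, during which the arm holds its last target. There are 200 camera calls.

## Working session

There is one attempt and no reset: what is moved stays moved. The work goes in short steps, Python scripts to look and compute and a tool call to move; the robot and the scene stay as the last step left them, time stands still between calls to the robot, and variables do not carry over. Pictures are saved under pics/ and viewed, at most 10 in all, crops included, and the job is handed in when it is done.

Besides the shell and the picture viewer there is one more tool, called as name([rows], argument=value, ...), one row to a line, values as JSON. apply_moves: Moves the arm, as the interface text tells. Its arguments: {"type":"object","properties":{"steps":{"type":"array"}},"required":["steps"]}

```bash
mkdir -p pics; ls; cat > h.py <<'E'
import numpy as np, cv2
from workcell import bot, camera, get_calibration
def cal(n):
    c=get_calibration(n); R=cv2.Rodrigues(np.array(c["rvec"],float))[0]; t=np.array(c["tvec"],float)
    f=200/np.tan(np.radians(c["fov_y"])/2); return R,t,f,c["cx"],c["cy"]
def ray(k,u,v,z):
    R,t,f,cx,cy=k; d=R.T@np.array([(u-cx)/f,(v-cy)/f,1]); o=-R.T@t
    return o+d*(z-o[2])/d[2]
def proj(k,p):
    R,t,f,cx,cy=k; q=R@np.array(p)+t; return q[:2]/q[2]*f+[cx,cy]
def cloud(k,D):
    R,t,f,cx,cy=k; v,u=np.mgrid[:400,:640]; P=np.stack([(u-cx)/f*D,(v-cy)/f*D,D],-1)
    return (P-t)@R
E
python3 - <<'E'
from h import *
print(bot.get_obs())
for n in ("top","side"):
    k=cal(n); I,D=camera(n); cv2.imwrite(f"pics/{n}0.png",I[...,::-1]); np.save(n+"0.npy",D); print(n,-k[0].T@k[1],k[2:],k[0][2])
E
```

```text
pics
{'clock': 0.0, 'joint_pos': array([1.18303103e+00, 2.41412046e-01, 3.74355259e-03, 1.33519535e+00,
       1.96497386e-05, 1.57076549e+00]), 'joint_vel': array([ 0.00049071,  0.00035871,  0.00139295, -0.00056283,  0.0011076 ,
       -0.00050401]), 'tau': array([ 3.47813075e-04, -3.72318184e+01,  2.52407295e+01,  1.68956921e-02,
        6.69438418e-05, -2.72523231e-06]), 'eef_pos': array([0.18883352, 0.46233786, 0.24742076]), 'tool_rot': array([ 1.92655018e-01,  9.81266006e-01, -1.01249294e-03, -2.08830805e-04]), 'ft_force': array([ 0.11525322,  0.02042485, -0.99792807]), 'ft_torque': array([-0.08159798, -0.0688356 ,  0.01081765]), 'grasp_force': 0.0, 'grip_width': 0.08590751336151527}
top [ 0.36935351 -0.00478101  1.59917299] (np.float64(376.4813621149842), 326.1563183532438, 198.06737035479563) [ 0.1398793   0.00982162 -0.99011985]
side [0.42861287 1.37586611 0.98081863] (np.float64(469.8248524148626), 313.1204738475983, 207.02565129331558) [ 0.08576379 -0.835461   -0.54281626]
```

View pics/top0.png

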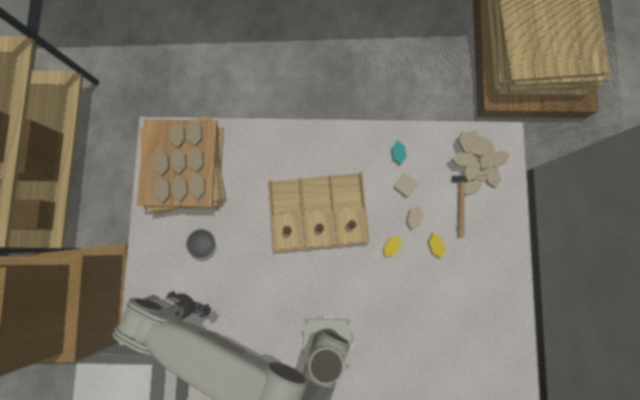

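View pics/side0.png

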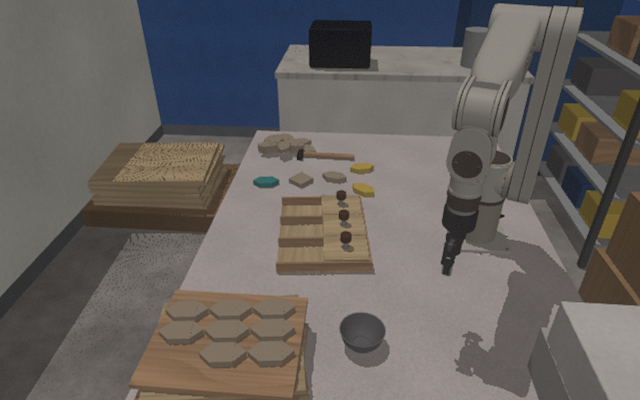

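Top view: three dark knobs at (287,231), (319,229) and (350,226). The candidates for the spare are beige hexagons: the single one at (414,217), the heap at (480,160) and the stack at (180,160). The teal (399,152) and yellow (392,245), (437,245) tiles are look-alikes, and (405,185) is the square. The single tile at (414,217) lies flat on the table just right of the tray, so it fits the description. I'll measure it and enlarge a crop to confirm.

```bash
python3 - <<'E'
from h import *
k=cal("top"); I=cv2.imread("pics/top0.png"); D=np.load("top0.npy"); C=cloud(k,D)
g=I.max(2)
m=((g<85)).astype(np.uint8); m[:, :265]=0; m[:,375:]=0; m[:165]=0; m[255:]=0
n,l,s,c=cv2.connectedComponentsWithStats(m)
for i in range(1,n):
    if s[i,4]>20:
        ys,xs=np.where(l==i); print("dark",s[i],c[i],ray(k,*c[i],.1), np.percentile(C[ys,xs,2],[50,90]))
# things in height map
H=C[...,2]; w=((H>.012)&(H<.035)&(D>0)).astype(np.uint8); w[:, :372]=0
n,l,s,c=cv2.connectedComponentsWithStats(w)
for i in range(1,n):
    if 60<s[i,4]<3000:
        ys,xs=np.where(l==i); P=C[ys,xs]; r=cv2.minAreaRect((P[:,:2]*1000).astype(np.float32)); e,v=np.linalg.eigh(np.cov(P[:,:2].T)); print("obj",s[i],c[i].round(),P.mean(0).round(4),np.round(r[1]),r[2],np.degrees(np.arctan2(v[1,1],v[0,1])),I[ys,xs].mean(0).round())
t=((H>.03)&(H<.06)&(D>0)).astype(np.uint8); t[:, :262]=0; t[:,376:]=0;t[:165]=0;t[260:]=0
n,l,s,c=cv2.connectedComponentsWithStats(t); i=1+s[1:,4].argmax(); ys,xs=np.where(l==i); P=C[ys,xs]
r=cv2.minAreaRect((P[:,:2]*1000).astype(np.float32)); print("tray",r,cv2.boxPoints(r))
cv2.imwrite("pics/crop.png",cv2.resize(I[130:260,260:460],None,fx=4,fy=4,interpolation=cv2.INTER_CUBIC))
E
```

```text
obj [619 132  21 216 869] [630. 234.] [ 0.4653 -1.2513  0.0231] [888.  15.] 0.11594671756029129 -179.99383607045127 [78. 81. 80.]
obj [392 141  15  24 240] [399. 152.] [ 0.7962 -0.2995  0.0212] [103.  57.] 4.65037202835083 -173.14975796611176 [137. 139.  77.]
obj [ 452  151   58   87 1097] [478. 186.] [ 0.6572 -0.6308  0.0212] [177. 420.] 55.515071868896484 142.937892171694 [110. 128. 139.]
obj [394 174  25  24 309] [406. 185.] [ 0.6528 -0.3276  0.0201] [75. 77.] 50.877532958984375 119.67768345383244 [130. 149. 157.]
obj [407 206  17  24 263] [415. 218.] [ 0.5161 -0.3632  0.0204] [ 57. 101.] 75.8748779296875 163.83773810506895 [130. 148. 157.]
obj [429 233  17  26 272] [437. 245.] [ 0.4015 -0.4533  0.0203] [79. 76.] 61.78062057495117 -162.86636565594407 [ 74. 160. 175.]
obj [384 236  18  21 265] [393. 246.] [ 0.3949 -0.2684  0.0205] [76. 76.] 8.068037033081055 142.01683642918343 [ 76. 163. 177.]
tray ((532.816162109375, 42.743865966796875), (300.001953125, 398.8337097167969), 6.083954334259033) [[ 362.52472  225.13959]
 [ 404.79535 -171.44775]
 [ 703.1076  -139.65186]
 [ 660.837    256.9355 ]]
```

View pics/crop.png

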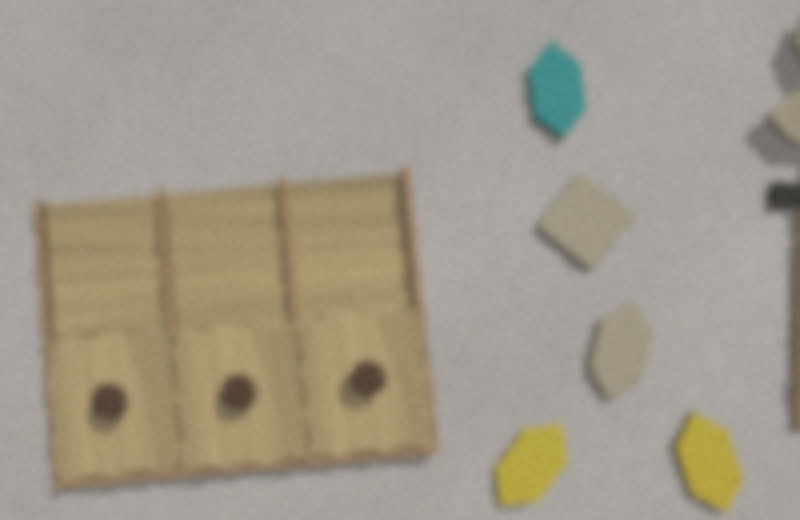

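The crop confirms the beige hexagon at crop (620,350) as the spare; the square sits above it at (585,222). Next I move above the tray for a close look.

apply_moves([
  [[-0.16, -0.115, -0.042], [0, 0, 0], 0],
  [[-0.16, -0.115, -0.042], [0, 0, 0], 0],
  [[-0.16, -0.115, -0.042], [0, 0, 0], 0],
  [[-0.16, -0.115, -0.042], [0, 0, 0], 0],
  [[-0.16, -0.115, -0.042], [0, 0, 0], 0],
  [[-0.16, -0.115, -0.042], [0, 0, 0], 0],
  [[-0.16, -0.115, -0.042], [0, 0, 0], 0],
  [[-0.16, -0.115, -0.042], [0, 0, 0], 0],
])

```text
clock: 0.77
eef_pos: [0.3568, 0.1939, 0.3157]
tool_rot: [0.193, 0.981, -0.0, -0.0]
ft_force: [0.5, 0.5, -1.1]
grip_width: -0.0002
grasp_force: 0.0
```

apply_moves([
  [[-0.16, -0.115, -0.042], [0, 0, 0], 0],
  [[-0.16, -0.115, -0.042], [0, 0, 0], 0],
  [[-0.16, -0.115, -0.042], [0, 0, 0], 0],
  [[0, 0, 0], [0, 0, -0.039], 0],
  [[0, 0, 0], [0, 0, -0.039], 0],
  [[0, 0, 0], [0, 0, -0.039], 0],
  [[0, 0, 0], [0, 0, -0.039], 0],
  [[0, 0, 0], [0, 0, 0], 0],
])

```text
clock: 1.43
eef_pos: [0.4191, 0.0952, 0.3403]
tool_rot: [-0.052, 0.999, -0.0, -0.001]
ft_force: [-0.6, 0.3, -0.5]
grip_width: -0.0001
grasp_force: 0.0
```

```bash
cat >> h.py <<'E'
from scipy.spatial.transform import Rotation as Ro
def state():
    o=bot.get_obs(); R=Ro.from_quat(o["tool_rot"]).as_matrix()
    print("t",round(o["clock"],2),"pos",o["eef_pos"].round(4),"yawy",round(np.degrees(np.arctan2(R[1,1],R[0,1])),2),"tilt",R[:2,2].round(4),"F",o["ft_force"].round(1),"w",round(o["grip_width"],4),"g",round(o["grasp_force"],1),"j6",o["joint_pos"][5].round(2)); return o["eef_pos"],R
def to(*p):
    q,R=state(); print("frac total",(R.T@(np.array(p)-q)/.2).round(3))
E
python3 - <<'E'
from h import *
state(); k=cal("wrist"); I,D=camera("wrist"); cv2.imwrite("pics/w1.png",I[...,::-1]); np.save("w1.npy",D); np.save("w1k.npy",np.array(k,dtype=object),allow_pickle=True); print(-k[0].T@k[1],k[2:])
E
```

```text
t 1.43 pos [0.4191 0.0952 0.3403] yawy 95.93 tilt [-0.0011 -0.0003] F [-0.6  0.3 -0.5] w -0.0001 g 0.0 j6 0.12
[0.34465252 0.08776635 0.46670488] (np.float64(286.4238957112262), 324.3039571916085, 200.08028568585794)
```

View pics/w1.png

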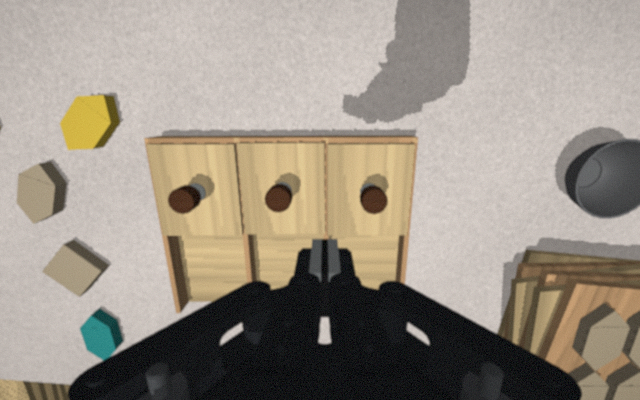

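The wrist view shows the knobs at (184,199), (278,197) and (374,199) with the lids shut. The spare tile is at (40,192).

```bash
python3 - <<'E'
from h import *
k=list(np.load("w1k.npy",allow_pickle=True)); D=np.load("w1.npy"); I=cv2.imread("pics/w1.png"); C=cloud(k,D); H=C[...,2]
m=((H>.09)&(H<.115)&(D>0)).astype(np.uint8); m[240:]=0
n,l,s,c=cv2.connectedComponentsWithStats(m)
for i in range(1,n):
    if s[i,4]>100:
        ys,xs=np.where(l==i); P=C[ys,xs]; print("knob",s[i],c[i].round(1),(P.min(0)+P.max(0))[:2]/2,np.median(P,0).round(4),P.mean(0).round(4), ray(k,*c[i],.102).round(4))
m=((H>.015)&(H<.03)&(D>0)).astype(np.uint8); m[:,120:]=0;m[300:]=0
n,l,s,c=cv2.connectedComponentsWithStats(m)
for i in range(1,n):
    if s[i,4]>300:
        ys,xs=np.where(l==i); P=C[ys,xs]; r=cv2.minAreaRect((P[:,:2]*1000).astype(np.float32)); e,v=np.linalg.eigh(np.cov(P[:,:2].T)); print("tile",s[i],c[i].round(1),P.mean(0).round(4),np.array(r[0]).round(1),np.round(r[1],1),r[2],np.degrees(np.arctan2(v[1,1],v[0,1])).round(1))
m=((H>.035)&(H<.056)&(D>0)); m[240:]=0; ys,xs=np.where(m); P=C[ys,xs]; P=P[(P[:,0]<.56)&(P[:,1]>-.2)&(P[:,1]<.27)]
r=cv2.minAreaRect((P[:,:2]*1000).astype(np.float32)); print(r,cv2.boxPoints(r))
E
```

```text
knob [265 186  27  27 563] [277.9 199.1] [0.46273413 0.0366281 ] [0.4612 0.037  0.1005] [0.4613 0.037  0.1   ] [0.4607 0.0373 0.102 ]
knob [168 188  30  26 601] [182.2 200.5] [ 0.47778338 -0.09203749] [ 0.4764 -0.0901  0.1006] [ 0.4767 -0.0904  0.0999] [ 0.4759 -0.0894  0.102 ]
knob [361 188  27  27 570] [373.8 200.6] [0.45102112 0.16535991] [0.4495 0.1645 0.1022] [0.4497 0.1646 0.1016] [0.4495 0.1645 0.102 ]
tile [  60   95   54   55 2259] [ 86.9 122.3] [ 0.3958 -0.2651  0.0229] [ 397.1 -267.8] [76.3 79.3] 9.359908103942871 140.8
tile [  17  163   43   61 1906] [ 37.5 193.1] [ 0.5164 -0.3593  0.0228] [ 518.7 -362.4] [76.3 80.4] 31.2701358795166 162.6
tile [  43  243   62   54 1793] [ 72.9 269.7] [ 0.6525 -0.3236  0.023 ] [ 656.  -326.3] [75.4 77.7] 51.557037353515625 145.9
((467.177978515625, 36.4945068359375), (163.72137451171875, 399.1508483886719), 6.097174644470215) [[ 364.58246  226.24612]
 [ 406.97827 -170.64679]
 [ 569.7735  -153.25711]
 [ 527.3777   243.6358 ]]
```

apply_moves([
  [[-0.029, -0.053, 0.179], [0, 0, 0], 0],
  [[-0.029, -0.053, 0.179], [0, 0, 0], 0],
  [[-0.029, -0.053, 0.179], [0, 0, 0], 0],
  [[-0.029, -0.053, 0.179], [0, 0, 0], 0],
  [[-0.029, -0.053, 0.179], [0, 0, 0], 0],
  [[-0.029, -0.053, 0.179], [0, 0, 0], 0],
  [[0, 0, 0], [0, 0, 0], 0],
  [[0, 0, 0], [0, 0, 0], 0],
])

```text
clock: 2.15
eef_pos: [0.4585, 0.0356, 0.1242]
tool_rot: [-0.05, 0.999, 0.0, -0.003]
ft_force: [-0.0, -0.3, 0.7]
grip_width: 0.0001
grasp_force: 0.0
```

apply_moves([
  [[0, 0, 0.01], [0, 0, 0], 0],
  [[0, 0, 0.01], [0, 0, 0], 0],
  [[0, 0, 0.01], [0, 0, 0], 0],
  [[0, 0, 0.01], [0, 0, 0], 0],
  [[0, 0, 0.01], [0, 0, 0], 0],
  [[0, 0, 0.01], [0, 0, 0], 0],
  [[0, 0, 0], [0, 0, 0], 0],
  [[0, 0, 0], [0, 0, 0], 0],
])

```text
clock: 2.82
eef_pos: [0.461, 0.0362, 0.115]
tool_rot: [-0.051, 0.999, 0.0, 0.001]
ft_force: [-0.7, 0.6, 6.2]
grip_width: -0.0
grasp_force: 3.1
```

```bash
python3 -c "
from h import *
state()"
```

```text
t 2.82 pos [0.461  0.0362 0.115 ] yawy 95.87 tilt [0.002  0.0007] F [-0.7  0.6  6.2] w -0.0 g 3.1 j6 -0.02
```

apply_moves([
  [[0, 0, 0.01], [0, 0, 0], 0],
  [[0, 0, 0.01], [0, 0, 0], 0],
  [[0, 0, 0], [0, 0, 0], 0],
  [[0, 0, 0], [0, 0, 0], 0],
  [[0, 0, 0], [0, 0, 0], 0],
  [[0, 0, 0], [0, 0, 0], 0],
  [[0, 0, 0], [0, 0, 0], 0],
  [[0, 0, 0], [0, 0, 0], 0],
])

```text
clock: 3.48
eef_pos: [0.4612, 0.0362, 0.1149]
tool_rot: [-0.051, 0.999, 0.0, 0.002]
ft_force: [-11.7, -0.5, 33.6]
grip_width: -0.0
grasp_force: 17.2
```

The middle pocket has a tile: the knob stops at 4 mm. Next, the right knob.

apply_moves([
  [[0, 0, -0.06], [0, 0, 0], 0],
  [[0, 0, -0.06], [0, 0, 0], 0],
  [[0, -0.162, 0], [0, 0, 0], 0],
  [[0, -0.162, 0], [0, 0, 0], 0],
  [[0, -0.162, 0], [0, 0, 0], 0],
  [[0, -0.162, 0], [0, 0, 0], 0],
  [[0, 0, 0.02], [0, 0, 0], 0],
  [[0, 0, 0.02], [0, 0, 0], 0],
])

```text
clock: 4.15
eef_pos: [0.4739, -0.0945, 0.1259]
tool_rot: [-0.049, 0.999, 0.0, 0.0]
ft_force: [0.4, 0.8, -1.2]
grip_width: 0.0001
grasp_force: 0.0
```

apply_moves([
  [[0, 0, 0.01], [0, 0, 0], 0],
  [[0, 0, 0.01], [0, 0, 0], 0],
  [[0, 0, 0.01], [0, 0, 0], 0],
  [[0, 0, 0.01], [0, 0, 0], 0],
  [[0, 0, 0.01], [0, 0, 0], 0],
  [[0, 0, 0.01], [0, 0, 0], 0],
  [[0, 0, 0.01], [0, 0, 0], 0],
  [[0, 0, 0], [0, 0, 0], 0],
])

```text
clock: 4.82
eef_pos: [0.4737, -0.0922, 0.115]
tool_rot: [-0.052, 0.999, 0.0, 0.001]
ft_force: [-7.8, 2.7, 22.0]
grip_width: 0.0
grasp_force: 11.2
```

apply_moves([
  [[0, 0, -0.07], [0, 0, 0], 0],
  [[0, 0, -0.07], [0, 0, 0], 0],
  [[0, 0.185, 0], [0, 0, 0], 0],
  [[0, 0.185, 0], [0, 0, 0], 0],
  [[0, 0.185, 0], [0, 0, 0], 0],
  [[0, 0.185, 0], [0, 0, 0], 0],
  [[0, 0.185, 0], [0, 0, 0], 0],
  [[0, 0.185, 0], [0, 0, 0], 0],
])

```text
clock: 5.48
eef_pos: [0.4505, 0.1297, 0.14]
tool_rot: [-0.051, 0.999, 0.0, 0.0]
ft_force: [1.4, 0.1, 0.5]
grip_width: -0.0002
grasp_force: 0.0
```

apply_moves([
  [[0, 0.185, 0], [0, 0, 0], 0],
  [[0, 0, 0.04], [0, 0, 0], 0],
  [[0, 0, 0.04], [0, 0, 0], 0],
  [[0, 0, 0.015], [0, 0, 0], 0],
  [[0, 0, 0.015], [0, 0, 0], 0],
  [[0, 0, 0.015], [0, 0, 0], 0],
  [[0, 0, 0.01], [0, 0, 0], 0],
  [[0, 0, 0], [0, 0, 0], 0],
])

```text
clock: 6.15
eef_pos: [0.4473, 0.1635, 0.1126]
tool_rot: [-0.05, 0.999, -0.0, -0.0]
ft_force: [-0.4, -1.0, 0.1]
grip_width: -0.0001
grasp_force: 0.0
```

apply_moves([
  [[0, 0, 0.014], [0, 0, 0], 0],
  [[0, 0, 0.014], [0, 0, 0], 0],
  [[0, 0, 0.014], [0, 0, 0], 0],
  [[0, 0, 0.014], [0, 0, 0], 0],
  [[0, 0, 0.01], [0, 0, 0], 0],
  [[0, 0, 0], [0, 0, 0], 0],
  [[0, 0, 0], [0, 0, 0], 0],
  [[0, 0, 0], [0, 0, 0], 0],
])

```text
clock: 6.82
eef_pos: [0.4486, 0.1644, 0.101]
tool_rot: [-0.051, 0.999, -0.0, 0.002]
ft_force: [-0.1, -3.4, 9.0]
grip_width: -0.0002
grasp_force: 4.7
```

Knob 1 goes right down, so the left pocket is the empty one. I'll grip that knob and slide its lid back.

apply_moves([
  [[0, 0, -0.075], [0, 0, 0], 0],
  [[0, 0, -0.075], [0, 0, 0], 0.8],
  [[0, 0, 0], [0, 0, 0], 0.8],
  [[0, 0, 0], [0, 0, 0], 0.8],
  [[0, 0, 0], [0, 0, 0], 0.8],
  [[0, 0, 0], [0, 0, 0], 0.8],
  [[0, 0, 0], [0, 0, 0], 0.8],
  [[0, 0, 0], [0, 0, 0], 0.8],
])

```text
clock: 7.48
eef_pos: [0.4467, 0.1645, 0.129]
tool_rot: [-0.051, 0.999, -0.0, -0.001]
ft_force: [-0.6, -0.2, -0.1]
grip_width: 0.0683
grasp_force: 0.0
```

apply_moves([
  [[0, 0, 0.08], [0, 0, 0], 0.8],
  [[0, 0, 0.08], [0, 0, 0], 0.8],
  [[0, 0, 0.08], [0, 0, 0], 0.8],
  [[0, 0, 0], [0, 0, 0], 0.8],
  [[0, 0, 0], [0, 0, 0], 0.2],
  [[0, 0, 0], [0, 0, 0], 0.2],
  [[0, 0, 0], [0, 0, 0], 0.2],
  [[0, 0, 0], [0, 0, 0], 0.2],
])

```text
clock: 8.15
eef_pos: [0.4481, 0.1653, 0.083]
tool_rot: [-0.051, 0.999, 0.001, 0.001]
ft_force: [-1.1, 2.1, 3.2]
grip_width: 0.0342
grasp_force: 59.6
```

apply_moves([
  [[-0.1, 0, 0], [0, 0, 0], 0.2],
  [[-0.11, 0, 0], [0, 0, 0], 0.2],
  [[-0.11, 0, 0], [0, 0, 0], 0.2],
  [[-0.11, 0, 0], [0, 0, 0], 0.2],
  [[-0.11, 0, 0], [0, 0, 0], 0.2],
  [[-0.11, 0, 0], [0, 0, 0], 0.2],
  [[-0.11, 0, 0], [0, 0, 0], 0.2],
  [[0, 0, 0], [0, 0, 0], 0.2],
])

```text
clock: 8.82
eef_pos: [0.5953, 0.1808, 0.0819]
tool_rot: [-0.052, 0.999, 0.001, -0.005]
ft_force: [-13.0, 1.6, 12.5]
grip_width: 0.0339
grasp_force: 62.9
```

```bash
python3 -c "
from h import *
state()"
```

```text
t 8.82 pos [0.5953 0.1808 0.0819] yawy 95.98 tilt [-0.0098  0.0012] F [-13.    1.6  12.5] w 0.0339 g 62.9 j6 0.19
```

apply_moves([
  [[-0.02, 0, 0], [0, 0, 0], 0.2],
  [[0, 0, 0], [0, 0, 0], 0.2],
  [[0, 0, 0], [0, 0, 0], 0.2],
  [[0, 0, 0], [0, 0, 0], 0.7],
  [[0, 0, 0], [0, 0, 0], 0.7],
  [[0, 0, 0], [0, 0, 0], 0.7],
  [[0, 0, -0.15], [0, 0, 0], 0.7],
  [[0, 0, -0.15], [0, 0, 0], 0.7],
])

```text
clock: 9.48
eef_pos: [0.6012, 0.1798, 0.1402]
tool_rot: [-0.051, 0.999, -0.001, -0.002]
ft_force: [0.8, -0.1, 0.0]
grip_width: 0.0597
grasp_force: 0.0
```

apply_moves([
  [[0, 0, -0.2], [0, 0, 0], 0.7],
  [[0, 0, -0.2], [0, 0, 0], 0.7],
  [[0.12, -0.16, 0], [0, 0, 0], 0.7],
  [[0.12, -0.16, 0], [0, 0, 0], 0.7],
  [[0.12, -0.16, 0], [0, 0, 0], 0.7],
  [[0.12, -0.16, 0], [0, 0, 0], 0.7],
  [[0.12, -0.16, 0], [0, 0, 0], 0.7],
  [[0, 0, 0], [0, 0, 0], 0.7],
])

```text
clock: 10.15
eef_pos: [0.4959, 0.004, 0.2222]
tool_rot: [-0.048, 0.999, -0.001, -0.001]
ft_force: [0.0, -0.1, 0.1]
grip_width: 0.0599
grasp_force: 0.0
```

```bash
python3 - <<'E'
from h import *
state(); k=cal("wrist"); I,D=camera("wrist"); cv2.imwrite("pics/w2.png",I[...,::-1]); np.save("w2.npy",D); np.save("w2k.npy",np.array(k,dtype=object),allow_pickle=True)
E
```

```text
t 10.15 pos [0.4959 0.004  0.2222] yawy 95.47 tilt [-0.0018 -0.0028] F [ 0.  -0.1  0.1] w 0.0599 g 0.0 j6 -0.09
```

View pics/w2.png

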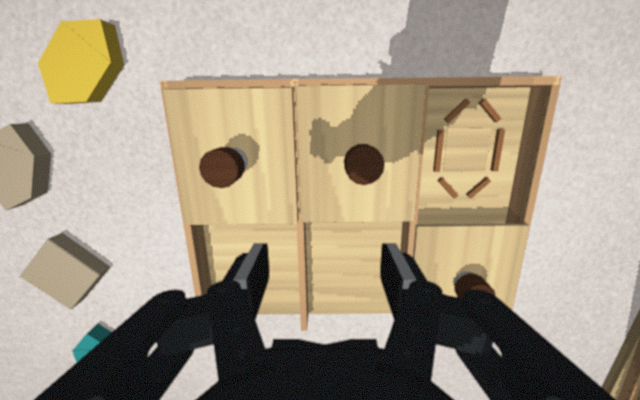

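The left pocket is open and empty. Its ridge ring runs from (438,150) to (498,150), and the lid is clear of it. I'll measure the ridge ring precisely.

```bash
python3 - <<'E'
from h import *
k=list(np.load("w2k.npy",allow_pickle=True)); D=np.load("w2.npy"); I=cv2.imread("pics/w2.png"); C=cloud(k,D)
hs=cv2.cvtColor(I,cv2.COLOR_BGR2HSV).astype(int); sub=slice(92,205),slice(428,512)
b,g,r=[I[...,i].astype(int) for i in range(3)]
m=np.zeros((400,640),np.uint8); m[sub]=((r-g)[sub]>38)
n,l,s,c=cv2.connectedComponentsWithStats(m); pts=[]
for i in range(1,n):
    if s[i,4]>40:
        p=ray(k,*c[i],.017); pts.append(p[:2]); print(s[i],c[i].round(1),p.round(4),np.median(C[l==i][:,2]).round(4))
pts=np.array(pts); print(pts.mean(0), (r-g)[150,460:480:5],(r-g)[150,436:441])
H=C[...,2]; m=((H>.09)&(H<.115)).astype(np.uint8); m[230:]=0; m[:130]=0
n,l,s,c=cv2.connectedComponentsWithStats(m)
for i in range(1,n):
    if s[i,4]>100: print("knob",ray(k,*c[i],.098).round(4))
E
```

```text
[483 100  17  21 126] [490.8 110.2] [0.4012 0.1787 0.017 ] 0.0177
[435 131   9  41 170] [438.9 152.1] [0.4519 0.1315 0.017 ] 0.0176
[494 130  10  41 177] [498.5 150.2] [0.4432 0.199  0.017 ] 0.0176
[469 179  21  19  96] [479.  187.8] [0.4891 0.188  0.017 ] 0.0176
[440 180  18  18  95] [448.3 188.2] [0.4931 0.1517 0.017 ] 0.0177
[0.45569127 0.16979357] [24 26 23 29] [31 41 48 50 44]
knob [0.462  0.0358 0.098 ]
knob [ 0.4772 -0.0913  0.098 ]
```

apply_moves([
  [[-0.017, -0.199, 0], [0, 0, 0], 0.9],
  [[-0.017, -0.199, 0], [0, 0, 0], 0.9],
  [[-0.017, -0.199, 0], [0, 0, 0], 0.9],
  [[-0.017, -0.199, 0], [0, 0, 0], 0.9],
  [[-0.017, -0.199, 0], [0, 0, 0], 0.9],
  [[-0.017, -0.199, 0], [0, 0, 0], 0.9],
  [[-0.017, -0.199, 0], [0, 0, 0], 0.9],
  [[-0.017, -0.199, 0], [0, 0, 0], 0.9],
])

```text
clock: 10.87
eef_pos: [0.5605, -0.3066, 0.2218]
tool_rot: [-0.052, 0.999, -0.0, 0.001]
ft_force: [1.2, 0.4, 0.5]
grip_width: 0.077
grasp_force: 0.0
```

apply_moves([
  [[-0.017, -0.199, 0], [0, 0, 0], 0.9],
  [[0, 0, 0], [0, 0, 0.031], 0.9],
  [[0, 0, 0], [0, 0, 0.031], 0.9],
  [[0, 0, 0], [0, 0, 0.031], 0.9],
  [[0, 0, 0], [0, 0, 0.031], 0.9],
  [[0, 0, 0], [0, 0, 0], 0.9],
  [[0, 0, 0], [0, 0, 0], 0.9],
  [[0, 0, 0], [0, 0, 0], 0.9],
])

```text
clock: 11.53
eef_pos: [0.5671, -0.3438, 0.2216]
tool_rot: [0.142, 0.99, -0.0, 0.0]
ft_force: [-0.4, 0.4, -0.0]
grip_width: 0.0769
grasp_force: 0.0
```

```bash
python3 - <<'E'
from h import *
q,R=state(); k=cal("wrist"); I,D=camera("wrist"); cv2.imwrite("pics/w3.png",I[...,::-1]); C=cloud(k,D);H=C[...,2]
m=((H>.016)&(H<.027)&(D>0)).astype(np.uint8); m[260:]=0
n,l,s,c=cv2.connectedComponentsWithStats(m)
for i in range(1,n):
    if s[i,4]>1000:
        ys,xs=np.where(l==i); P=C[ys,xs]; e,v=np.linalg.eigh(np.cov(P[:,:2].T)); r=cv2.minAreaRect((P[:,:2]*1000).astype(np.float32)); print(s[i],c[i].round(),P.mean(0).round(4),np.array(r[0]).round(1),np.round(r[1],1),round(r[2],1),"long",np.degrees(np.arctan2(v[1,1],v[0,1])).round(1),I[ys,xs].mean(0).round())
E
```

```text
t 11.53 pos [ 0.5671 -0.3438  0.2216] yawy 73.7 tilt [ 0.0005 -0.0003] F [-0.4  0.4 -0. ] w 0.0769 g 0.0 j6 -0.26
[ 314    0   65   53 2326] [344.  20.] [ 0.4169 -0.2798  0.0226] [ 412.9 -273.7] [46.9 61. ] 8.5 long 85.1 [176. 153.  60.]
[ 456    0   62  241 1254] [485. 115.] [ 0.553  -0.1544  0.0215] [ 568.1 -152.8] [278.2   2.4] 6.1 long -173.9 [88. 70. 51.]
[ 141   10   77   96 4789] [178.  58.] [ 0.4023 -0.4524  0.0227] [ 403.  -453.2] [78.2 76.7] 61.6 long -161.3 [201. 174.  68.]
[ 606   80   23  123 1141] [617. 140.] [ 0.6172 -0.0168  0.0216] [621.2 -16.5] [144.9   4.1] 6.1 long -173.9 [84. 67. 49.]
[ 269   93   53   97 3625] [296. 141.] [ 0.5168 -0.3624  0.0228] [ 518.6 -363.1] [77.  76.2] 29.9 long 165.3 [171. 158. 136.]
[ 103  121   80  139 2821] [142. 189.] [ 0.5204 -0.5525  0.0234] [ 528.6 -555.8] [ 23.2 177.8] 87.1 long 177.5 [146. 117.  86.]
[ 319  205   78   55 2904] [357. 237.] [ 0.6478 -0.326   0.0227] [ 655.4 -327.2] [75.1 75. ] 51.7 long 83.4 [176. 163. 139.]
```

View pics/w3.png

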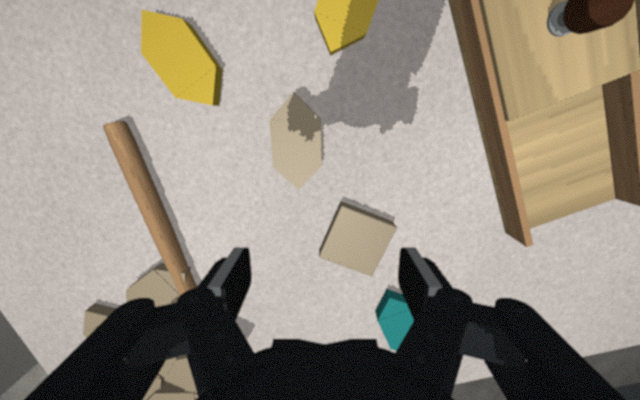

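The spare sits at (296,141), flat and clear of the square at (357,237) and the mallet. Its measured size and height fit, so I descend on it.

apply_moves([
  [[0, 0, 0], [0, 0, -0.009], 0.9],
  [[0.108, -0.077, 0], [0, 0, 0], 0.9],
  [[0.108, -0.077, 0], [0, 0, 0], 0.9],
  [[0, 0, 0.2], [0, 0, 0], 0.9],
  [[0, 0, 0.2], [0, 0, 0], 0.9],
  [[0, 0, 0.2], [0, 0, 0], 0.9],
  [[0, 0, 0.2], [0, 0, 0], 0.9],
  [[0, 0, 0], [0, 0, 0], 0.9],
])

```text
clock: 12.25
eef_pos: [0.5113, -0.3589, 0.0528]
tool_rot: [0.129, 0.992, 0.004, -0.007]
ft_force: [-1.6, 1.5, -0.8]
grip_width: 0.0769
grasp_force: 0.0
```

```bash
python3 -c "
from h import *
to(.5175,-.3625,.022)"
```

```text
t 12.25 pos [ 0.5113 -0.3589  0.0528] yawy 75.22 tilt [-0.0133  0.0094] F [-1.6  1.5 -0.8] w 0.0769 g 0.0 j6 -0.35
frac total [-0.037 -0.01   0.153]
```

apply_moves([
  [[0, 0, 0], [0, 0, 0], 0.9],
  [[0, 0, 0], [0, 0, 0], 0.9],
  [[0, 0, 0], [0, 0, 0], 0.9],
  [[0, 0, 0], [0, 0, 0], 0.9],
  [[0, 0, 0], [0, 0, 0], 0.9],
  [[0, 0, 0], [0, 0, 0], 0.9],
  [[0, 0, 0], [0, 0, 0], 0.9],
  [[0, 0, 0], [0, 0, 0], 0.9],
])

```text
clock: 12.92
eef_pos: [0.5168, -0.3629, 0.0622]
tool_rot: [0.129, 0.992, -0.0, 0.0]
ft_force: [0.0, -0.2, -0.4]
grip_width: 0.0771
grasp_force: 0.0
```

```bash
python3 -c "
from h import *
to(.5175,-.3625,.022)"
```

```text
t 12.92 pos [ 0.5168 -0.3629  0.0622] yawy 75.16 tilt [ 0.0006 -0.0004] F [ 0.  -0.2 -0.4] w 0.0771 g 0.0 j6 -0.35
frac total [-0.002  0.003  0.201]
```

apply_moves([
  [[0, 0, 0.06], [0, 0, 0], 0.9],
  [[0, 0, 0.06], [0, 0, 0], 0.9],
  [[0, 0, 0.05], [0, 0, 0], 0.9],
  [[0, 0, 0.03], [0, 0, 0], 0.9],
  [[0, 0, 0], [0, 0, 0], 0.9],
  [[0, 0, 0], [0, 0, 0], 0.9],
  [[0, 0, 0], [0, 0, 0], 0.4],
  [[0, 0, 0], [0, 0, 0], 0.4],
])

```text
clock: 13.58
eef_pos: [0.5172, -0.3631, 0.0225]
tool_rot: [0.129, 0.992, -0.0, 0.001]
ft_force: [-6.8, 4.8, 35.2]
grip_width: 0.0545
grasp_force: 56.8
```

apply_moves([
  [[0, 0, 0], [0, 0, 0], 0.4],
  [[0, 0, 0], [0, 0, 0], 0.4],
  [[0, 0, 0], [0, 0, 0], 0.4],
  [[0, 0, -0.03], [0, 0, 0], 0.4],
  [[0, 0, -0.08], [0, 0, 0], 0.4],
  [[0, 0, -0.08], [0, 0, 0], 0.4],
  [[0, 0, -0.05], [0, 0, 0], 0.4],
  [[0, 0, 0], [0, 0, 0], 0.4],
])

```text
clock: 14.25
eef_pos: [0.518, -0.3638, 0.0724]
tool_rot: [0.129, 0.992, -0.001, 0.002]
ft_force: [0.1, -0.2, -0.6]
grip_width: 0.0546
grasp_force: 65.8
```

```bash
python3 - <<'E'
from h import *
to(.45,.165,.2)
I,D=camera("wrist"); cv2.imwrite("pics/w4.png",I[...,::-1])
E
```

```text
t 14.25 pos [ 0.518  -0.3638  0.0724] yawy 75.16 tilt [ 0.0036 -0.0026] F [ 0.1 -0.2 -0.6] w 0.0546 g 65.8 j6 -0.35
frac total [ 1.003  2.468 -0.646]
```

View pics/w4.png

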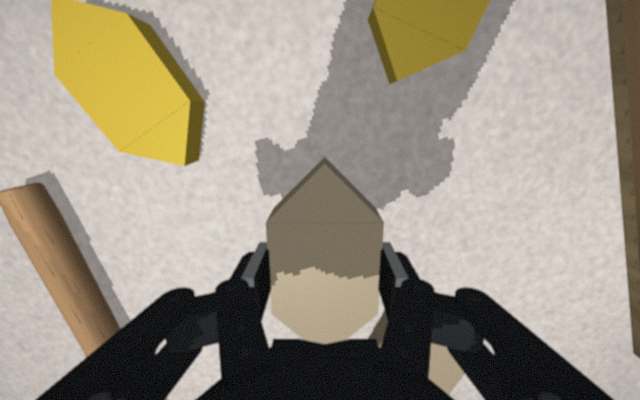

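The tile is held squarely between the pads, with its near point at (323,160) and corners at (267,220) and (383,221). I'll check its offset in the hand.

```bash
python3 - <<'E'
from h import *
q,R=state(); k=cal("wrist"); I,D=camera("wrist"); C=cloud(k,D)
print("tile top z",np.median(C[200:260,300:345,2]))
for u,v in((323.5,161),(267,221),(383,221)): print((R.T@(ray(k,u,v,np.median(C[200:260,300:345,2]))-q)).round(4))
E
```

```text
t 14.3 pos [ 0.5174 -0.3634  0.071 ] yawy 75.16 tilt [ 0.0022 -0.0016] F [-0.5 -0.7 -1. ] w 0.0542 g 65.8 j6 -0.35
tile top z 0.07096402697798931
[ 0.0544 -0.0003 -0.0001]
[ 0.0259 -0.027   0.    ]
[ 0.0259  0.0278 -0.0001]
```

apply_moves([
  [[0, 0, -0.17], [0, 0, 0], 0.4],
  [[0, 0, -0.17], [0, 0, 0], 0.4],
  [[0.0725, 0.176, -0.03], [0, 0, 0], 0.4],
  [[0.0725, 0.176, -0.03], [0, 0, 0], 0.4],
  [[0.0725, 0.176, -0.03], [0, 0, 0], 0.4],
  [[0.0725, 0.176, -0.03], [0, 0, 0], 0.4],
  [[0.0725, 0.176, -0.03], [0, 0, 0], 0.4],
  [[0.0725, 0.176, -0.03], [0, 0, 0], 0.4],
])

```text
clock: 15.02
eef_pos: [0.4852, -0.1345, 0.1726]
tool_rot: [0.129, 0.992, 0.0, -0.001]
ft_force: [1.5, 0.1, -1.5]
grip_width: 0.0543
grasp_force: 65.8
```

apply_moves([
  [[0.0725, 0.176, 0], [0, 0, 0], 0.4],
  [[0.0725, 0.176, 0], [0, 0, 0], 0.4],
  [[0.0725, 0.176, 0], [0, 0, 0], 0.4],
  [[0.0725, 0.176, 0], [0, 0, 0], 0.4],
  [[0.0725, 0.176, 0], [0, 0, 0], 0.4],
  [[0.0725, 0.176, 0], [0, 0, 0], 0.4],
  [[0.0725, 0.176, 0], [0, 0, 0], 0.4],
  [[0.0725, 0.176, 0], [0, 0, 0], 0.4],
])

```text
clock: 15.68
eef_pos: [0.4452, 0.167, 0.1726]
tool_rot: [0.129, 0.992, -0.001, -0.001]
ft_force: [0.5, -0.3, -2.0]
grip_width: 0.0545
grasp_force: 65.8
```

apply_moves([
  [[0, 0, 0], [0, 0, -0.038], 0.4],
  [[0, 0, 0], [0, 0, -0.038], 0.4],
  [[0, 0, 0], [0, 0, -0.038], 0.4],
  [[0, 0, 0], [0, 0, -0.002], 0.4],
  [[0, 0, 0], [0, 0, 0], 0.4],
  [[0, 0, 0], [0, 0, 0], 0.4],
  [[0, 0, 0], [0, 0, 0], 0.4],
  [[0, 0, 0], [0, 0, 0], 0.4],
])

```text
clock: 16.35
eef_pos: [0.4466, 0.1652, 0.1736]
tool_rot: [-0.052, 0.999, -0.0, -0.0]
ft_force: [-0.0, -0.9, -1.6]
grip_width: 0.0543
grasp_force: 65.8
```

```bash
python3 -c "
from h import *
to(.4475,.1653,.034)"
```

```text
t 16.35 pos [0.4466 0.1652 0.1736] yawy 95.94 tilt [-0.0003 -0.0001] F [-0.  -0.9 -1.6] w 0.0543 g 65.8 j6 0.25
frac total [-0.005  0.     0.698]
```

apply_moves([
  [[-0.005, 0, 0.12], [0, 0, 0], 0.4],
  [[0, 0, 0.12], [0, 0, 0], 0.4],
  [[0, 0, 0.12], [0, 0, 0], 0.4],
  [[0, 0, 0.11], [0, 0, 0], 0.4],
  [[0, 0, 0.08], [0, 0, 0], 0.4],
  [[0, 0, 0.03], [0, 0, 0], 0.4],
  [[0, 0, 0], [0, 0, 0], 0.4],
  [[0, 0, 0], [0, 0, 0], 0.4],
])

```text
clock: 17.02
eef_pos: [0.448, 0.1656, 0.0581]
tool_rot: [-0.052, 0.999, 0.0, 0.0]
ft_force: [0.4, 0.1, -2.0]
grip_width: 0.0541
grasp_force: 65.7
```

```bash
python3 - <<'E'
from h import *
to(.4475,.1653,.033); I,D=camera("wrist"); cv2.imwrite("pics/w5.png",I[...,::-1])
E
```

```text
t 17.02 pos [0.448  0.1656 0.0581] yawy 96.01 tilt [0.0002 0.0001] F [ 0.4  0.1 -2. ] w 0.0541 g 65.7 j6 0.25
frac total [ 0.003 -0.001  0.125]
```

View pics/w5.png

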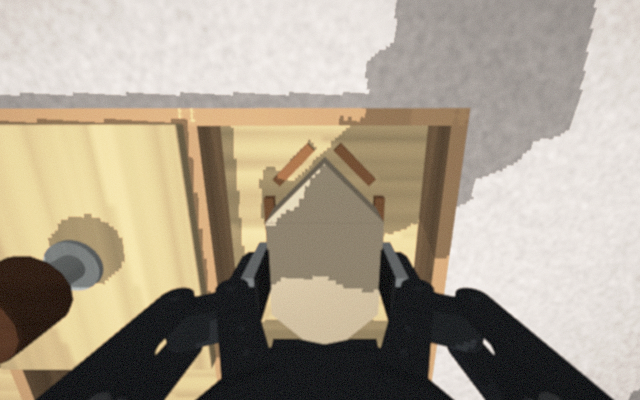

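The tile hovers centred over the pocket: end ridges at (295,164) and (355,164), side ridges at about 270 and 380. A quick check of the fore-aft offset.

```bash
python3 - <<'E'
from h import *
q,R=state(); k=cal("wrist")
I=cv2.imread("pics/w5.png").astype(int); m=((I[...,2]-I[...,1])>38).astype(np.uint8); m[:140]=0; m[190:]=0; m[:,:262]=0; m[:,390:]=0
n,l,s,c=cv2.connectedComponentsWithStats(m)
for i in range(1,n):
    if s[i,4]>60: print(s[i],c[i].round(1),(R.T@(ray(k,*c[i],.0165)-q)).round(4))
for p in((295,164),(355,164)): print((R.T@(ray(k,*p,.0165)-q)).round(4))
E
```

```text
t 17.07 pos [0.4486 0.1659 0.0587] yawy 96.01 tilt [0.0017 0.0007] F [ 0.2 -0.1 -1.9] w 0.0545 g 65.7 j6 0.25
[277 145  37  36 456] [294.8 162.9] [ 0.0463 -0.0174  0.0421]
[ 0.0456 -0.0173  0.0421]
[0.0456 0.0183 0.0421]
```

apply_moves([
  [[0.005, 0, 0.02], [0, 0, 0], 0.4],
  [[0, 0, 0.03], [0, 0, 0], 0.4],
  [[0, 0, 0.03], [0, 0, 0], 0.4],
  [[0, 0, 0.02], [0, 0, 0], 0.4],
  [[0, 0, 0.01], [0, 0, 0], 0.4],
  [[0, 0, 0.01], [0, 0, 0], 0.4],
  [[0, 0, 0.005], [0, 0, 0], 0.4],
  [[0, 0, 0], [0, 0, 0], 0.4],
])

```text
clock: 17.73
eef_pos: [0.4466, 0.1655, 0.0327]
tool_rot: [-0.053, 0.999, -0.0, -0.0]
ft_force: [-0.1, 0.1, -2.5]
grip_width: 0.0542
grasp_force: 65.9
```

apply_moves([
  [[0, 0, 0.005], [0, 0, 0], 0.4],
  [[0, 0, 0], [0, 0, 0], 0.4],
  [[0, 0, 0], [0, 0, 0], 0.4],
  [[0, 0, 0], [0, 0, 0], 0.4],
  [[0, 0, 0], [0, 0, 0], 0.4],
  [[0, 0, 0], [0, 0, 0], 0.4],
  [[0, 0, 0], [0, 0, 0], 0.4],
  [[0, 0, 0], [0, 0, 0], 0.4],
])

```text
clock: 18.4
eef_pos: [0.4468, 0.1655, 0.0326]
tool_rot: [-0.053, 0.999, 0.0, 0.0]
ft_force: [-3.3, -0.6, 6.4]
grip_width: 0.0543
grasp_force: 66.6
```

Seated at floor height: if it were riding on a ridge it would sit 7 mm higher. Releasing.

apply_moves([
  [[0, 0, 0], [0, 0, 0], 0.82],
  [[0, 0, 0], [0, 0, 0], 0.82],
  [[0, 0, 0], [0, 0, 0], 0.82],
  [[0, 0, 0], [0, 0, 0], 0.82],
  [[0, 0, 0], [0, 0, 0], 0.82],
  [[0, 0, -0.03], [0, 0, 0], 0.82],
  [[0, 0, -0.1], [0, 0, 0], 0.82],
  [[0, 0, -0.15], [0, 0, 0], 0.82],
])

```text
clock: 19.07
eef_pos: [0.4443, 0.1646, 0.0862]
tool_rot: [-0.053, 0.999, -0.001, -0.003]
ft_force: [0.3, 0.8, -0.2]
grip_width: 0.0701
grasp_force: 0.0
```

apply_moves([
  [[0, 0, -0.15], [0, 0, 0], 0.82],
  [[0, 0, -0.15], [0, 0, 0], 0.82],
  [[-0.15, 0, -0.05], [0, 0, 0], 0.82],
  [[-0.15, 0, 0], [0, 0, 0], 0.82],
  [[-0.15, 0, 0], [0, 0, 0], 0.82],
  [[-0.15, 0, 0], [0, 0, 0], 0.82],
  [[-0.15, 0, 0], [0, 0, 0], 0.82],
  [[0, 0, 0], [0, 0, 0], 0.82],
])

```text
clock: 19.73
eef_pos: [0.6006, 0.1816, 0.1568]
tool_rot: [-0.052, 0.999, 0.0, 0.002]
ft_force: [-0.2, 0.1, -0.0]
grip_width: 0.0697
grasp_force: 0.0
```

```bash
python3 - <<'E'
from h import *
to(.5985,.181,.083); k=cal("wrist"); I,D=camera("wrist"); cv2.imwrite("pics/w6.png",I[...,::-1]); C=cloud(k,D); H=C[...,2]
m=((H>.022)&(H<.038)&(abs(C[...,0]-.447)<.08)&(abs(C[...,1]-.165)<.045)&(D>0)).astype(np.uint8)
n,l,s,c=cv2.connectedComponentsWithStats(m); i=1+s[1:,4].argmax(); P=C[l==i]; print(s[i],P.mean(0).round(4),np.percentile(P[:,2],[5,50,95]).round(4))
E
```

```text
t 19.73 pos [0.6006 0.1816 0.1568] yawy 95.97 tilt [0.0034 0.0005] F [-0.2  0.1 -0. ] w 0.0697 g 0.0 j6 0.19
frac total [ 0.012 -0.002  0.369]
[ 288    0   74   82 4525] [0.4674 0.1679 0.0326] [0.0313 0.0327 0.034 ]
```

View pics/w6.png

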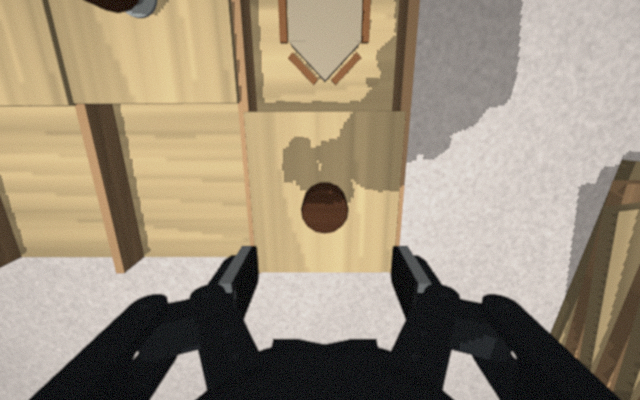

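The tile lies flat inside its ridges at (325,40), its top at 32.7 mm against 32 expected. The knob at (325,208) is still down. Grip it and pull it up.

apply_moves([
  [[0.01, 0, 0.05], [0, 0, 0], 0.82],
  [[0, 0, 0.09], [0, 0, 0], 0.82],
  [[0, 0, 0.09], [0, 0, 0], 0.82],
  [[0, 0, 0.08], [0, 0, 0], 0.82],
  [[0, 0, 0.04], [0, 0, 0], 0.82],
  [[0, 0, 0.02], [0, 0, 0], 0.82],
  [[0, 0, 0], [0, 0, 0], 0.82],
  [[0, 0, 0], [0, 0, 0], 0.82],
])

```text
clock: 20.45
eef_pos: [0.594, 0.1812, 0.0846]
tool_rot: [-0.053, 0.999, 0.0, 0.0]
ft_force: [0.9, -0.0, 0.5]
grip_width: 0.0698
grasp_force: 0.0
```

apply_moves([
  [[0, 0, 0], [0, 0, 0], 0.2],
  [[0, 0, 0], [0, 0, 0], 0.2],
  [[0, 0, 0], [0, 0, 0], 0.2],
  [[0, 0, 0], [0, 0, 0], 0.2],
  [[0, 0, 0], [0, 0, 0], 0.2],
  [[0, 0, 0], [0, 0, 0], 0.2],
  [[0, 0, 0], [0, 0, 0], 0.2],
  [[0, 0, 0], [0, 0, 0], 0.2],
])

```text
clock: 21.12
eef_pos: [0.5945, 0.181, 0.0851]
tool_rot: [-0.053, 0.999, 0.0, 0.001]
ft_force: [-1.0, -1.1, 6.0]
grip_width: 0.0338
grasp_force: 59.5
```

apply_moves([
  [[0, 0, -0.02], [0, 0, 0], 0.2],
  [[0, 0, -0.02], [0, 0, 0], 0.2],
  [[0, 0, -0.02], [0, 0, 0], 0.2],
  [[0, 0, -0.02], [0, 0, 0], 0.2],
  [[0, 0, -0.015], [0, 0, 0], 0.2],
  [[0, 0, -0.005], [0, 0, 0], 0.2],
  [[0, 0, 0], [0, 0, 0], 0.2],
  [[0, 0, 0], [0, 0, 0], 0.2],
])

```text
clock: 21.78
eef_pos: [0.5935, 0.1809, 0.1033]
tool_rot: [-0.053, 0.999, -0.0, -0.0]
ft_force: [2.2, -1.4, -5.4]
grip_width: 0.0336
grasp_force: 62.2
```

apply_moves([
  [[0, 0, -0.01], [0, 0, 0], 0.2],
  [[0, 0, -0.01], [0, 0, 0], 0.2],
  [[0, 0, 0], [0, 0, 0], 0.2],
  [[0, 0, 0], [0, 0, 0], 0.2],
  [[0, 0, 0], [0, 0, 0], 0.2],
  [[0, 0, 0], [0, 0, 0], 0.2],
  [[0, 0, 0], [0, 0, 0], 0.2],
  [[0, 0, 0], [0, 0, 0], 0.2],
])

```text
clock: 22.45
eef_pos: [0.5906, 0.1806, 0.1036]
tool_rot: [-0.053, 0.999, -0.001, -0.004]
ft_force: [0.8, 0.6, -26.6]
grip_width: 0.0335
grasp_force: 62.6
```

apply_moves([
  [[0, 0, 0.015], [0, 0, 0], 0.2],
  [[0.05, 0, 0], [0, 0, 0], 0.2],
  [[0.11, 0, 0], [0, 0, 0], 0.2],
  [[0.12, 0, 0], [0, 0, 0], 0.2],
  [[0.12, 0, 0], [0, 0, 0], 0.2],
  [[0.12, 0, 0], [0, 0, 0], 0.2],
  [[0.11, 0, 0], [0, 0, 0], 0.2],
  [[0.05, 0, 0], [0, 0, 0], 0.2],
])

```text
clock: 23.12
eef_pos: [0.4551, 0.1661, 0.1036]
tool_rot: [-0.053, 0.999, -0.0, -0.002]
ft_force: [1.8, 0.7, -28.8]
grip_width: 0.0334
grasp_force: 62.8
```

apply_moves([
  [[0.02, 0, 0], [0, 0, 0], 0.2],
  [[0.02, 0, 0], [0, 0, 0], 0.2],
  [[0.02, 0, 0], [0, 0, 0], 0.2],
  [[0, 0, 0], [0, 0, 0], 0.2],
  [[0, 0, 0], [0, 0, 0], 0.2],
  [[0, 0, 0], [0, 0, 0], 0.2],
  [[0, 0, 0], [0, 0, 0], 0.2],
  [[0, 0, 0], [0, 0, 0], 0.2],
])

```text
clock: 23.78
eef_pos: [0.4453, 0.1651, 0.1036]
tool_rot: [-0.053, 0.999, -0.0, -0.001]
ft_force: [2.5, 0.8, -25.4]
grip_width: 0.0333
grasp_force: 62.7
```

apply_moves([
  [[0.01, 0, 0], [0, 0, 0], 0.2],
  [[0.01, 0, 0], [0, 0, 0], 0.2],
  [[0.01, 0, 0], [0, 0, 0], 0.2],
  [[0, 0, 0], [0, 0, 0], 0.2],
  [[0, 0, 0], [0, 0, 0], 0.2],
  [[0, 0, 0], [0, 0, 0], 0.2],
  [[0, 0, 0], [0, 0, 0], 0.2],
  [[0, 0, 0], [0, 0, 0], 0.2],
])

```text
clock: 24.45
eef_pos: [0.4447, 0.1651, 0.1037]
tool_rot: [-0.052, 0.999, -0.0, 0.004]
ft_force: [15.5, 1.7, -39.4]
grip_width: 0.0336
grasp_force: 63.7
```

apply_moves([
  [[-0.015, 0, 0.01], [0, 0, 0], 0.2],
  [[0, 0, 0], [0, 0, 0], 0.2],
  [[0, 0, 0], [0, 0, 0], 0.8],
  [[0, 0, 0], [0, 0, 0], 0.8],
  [[0, 0, 0], [0, 0, 0], 0.8],
  [[0, 0, -0.05], [0, 0, 0], 0.8],
  [[0, 0, -0.15], [0, 0, 0], 0.8],
  [[0, 0, -0.2], [0, 0, 0], 0.8],
])

```text
clock: 25.12
eef_pos: [0.4419, 0.1649, 0.1828]
tool_rot: [-0.053, 0.999, -0.0, -0.002]
ft_force: [2.0, 0.6, -0.5]
grip_width: 0.0685
grasp_force: 0.0
```

apply_moves([
  [[-0.1, 0, -0.17], [0, 0, 0], 0.8],
  [[-0.1, 0, -0.17], [0, 0, 0], 0.8],
  [[-0.1, 0, -0.17], [0, 0, 0], 0.8],
  [[0, 0, 0], [0, 0, 0], 0.8],
  [[0, 0, 0], [0, 0, 0], 0.8],
  [[0, 0, 0], [0, 0, 0], 0.8],
  [[0, 0, 0], [0, 0, 0], 0.8],
  [[0, 0, 0], [0, 0, 0], 0.8],
])

```text
clock: 25.78
eef_pos: [0.502, 0.1713, 0.2836]
tool_rot: [-0.053, 0.999, -0.0, -0.001]
ft_force: [-0.8, 0.2, -0.8]
grip_width: 0.0685
grasp_force: 0.0
```

```bash
python3 - <<'E'
from h import *
state(); k=cal("wrist"); I,D=camera("wrist"); cv2.imwrite("pics/w7.png",I[...,::-1]); C=cloud(k,D); H=C[...,2]
m=((H>.08)&(H<.115)&(D>0)&(C[...,0]<.53)).astype(np.uint8); m[250:]=0
n,l,s,c=cv2.connectedComponentsWithStats(m)
for i in range(1,n):
    if s[i,4]>100: P=C[l==i]; z=np.percentile(P[:,2],60); print("knob",c[i].round(),ray(k,*c[i],z).round(4),np.percentile(P[:,2],[50,80]).round(4))
E
```

```text
t 25.78 pos [0.502  0.1713 0.2836] yawy 96.06 tilt [-0.0026 -0.0008] F [-0.8  0.2 -0.8] w 0.0685 g 0.0 j6 0.22
knob [205. 133.] [0.4618 0.0399 0.0989] [0.0986 0.0994]
knob [324. 132.] [0.447  0.1653 0.103 ] [0.1028 0.1034]
knob [ 87. 135.] [ 0.4769 -0.0856  0.0989] [0.0985 0.0994]
```

View pics/w7.png

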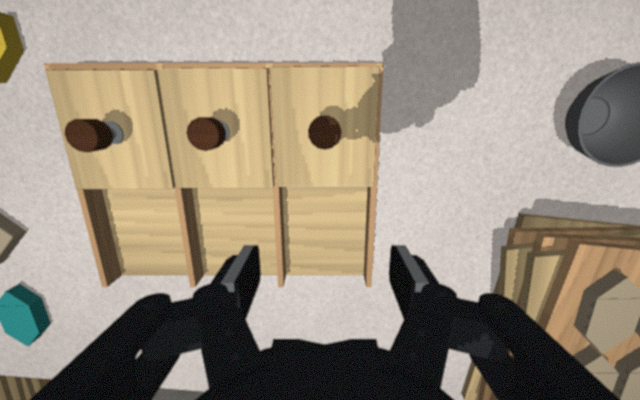

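All three lids are shut and level at row 187. Knob 1 (324,132) is fully up at about 103 mm, against 99 mm for the two knobs stopped by tiles. The robot is clear, so I hand in.

```bash
python3 -c "
from workcell import bot
print(bot.job_done())"
```

```text
the job is handed in; nothing more can be done
None
```

I handed the job in after about 26 s on the robot's clock: the left (+y) pocket was the empty one, and the spare tile now lies flat inside its ridges there, with that knob pulled fully up and its lid fully shut.

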